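# Seat the ball-footed sharpening stone on its three-seat base

## Robot

A 6-joint arm with a two-finger parallel gripper is mounted at the origin on the work surface. World frame = base frame: x ahead of the robot, y to its left, z up, the work surface at z = 0. Lengths are in m, angles in rad, forces in N, time in s.
With the tool pointing down it reaches from about 0.275 to 0.75 m from the base axis. Payload 10.2 kg.
Tool frame: the origin (TCP) lies at the very end of the fingers, on their centre line; the grasp point (between the pads) lies robot.hold_point_z behind it (robot.hold_point_z is the distance from the TCP to the grasp point, in m); z points along the fingers, y is the line along which they close (so a half turn about z gives the same grasp; the last joint's range is limited). The gripper opens to 88 mm and grips with 3 to 60 N. Pads are 18 mm wide; open, the fingers measure 123 mm over their backs; the gripper's body (75 mm by 187 mm) begins 45 mm behind the grasp point.
Start: joints at [0.893, 0.313, 1.498, -0, 1.331, -0.223], TCP at [0.231, 0.472, 0.214] pointing down, gripper open.
Joint ranges: [-2.94, 2.94], [-0.97, 2.17], [0.19, 2.56], [-1.23, 4.37], [0.02, 3.11], [-2.88, 2.88]. Speed limits (rad/s): [2.39, 2.39, 3.01, 3.14, 3.14, 3.14].

## Interface

Orientations are given as a unit quaternion [x, y, z, w].
In Python, from plant import robot gives the robot as it stands. The module is installed in compiled form; this text tells all that it offers.
- The arm moves only by the tool send_rows, never from a script. Its argument "plan" is a list of rows, each an object with "twist": the turn, a rotation vector about the world's x, y, z in rad, a list of three; "translation": the shift along the world's x, y, z in mm, a list of three; "gripper": the opening, from 0 (shut) to 1 (fully open). A call has 1 to 12 rows; each row shifts and turns the commanded pose from where the row before left it; what a row does not reach is not made up. A row lasts 1/10 s, in which the tool goes at most 50 mm and 8.59 degrees, less where a joint would pass 70% of its speed; a pose out of reach is approached as far as the arm can. A call is refused whole if a number of a shift passes 50 or a number of a turn 0.15, either way. A call with a gripper value outside its range is refused whole. The fingers move at their own pace and stop on an object; "newtons" is the grip in N (left out, the last holds). Time passes only in rows, so rows that do not move let the fingers close. It gives the time, the measured TCP pose, the force, the opening and the grip force at its end, in the units of the state.
- robot.observe(): the state, without advancing time (a new reading comes with each control period).
- robot.snapshot(name): name is "side" or "top" or "wrist"; returns a dict with "pixels" (384x512x3 uint8, blue, green, red), "range_z" (384x512 float32, m along the optical axis (not along the pixel's ray), 0 where there is no reading), "intrinsics" (3x3 intrinsics, pixels), "origin" and "orientation" of the camera in the world; the wrist camera has in their place "T_tool_cam" (4x4, takes a point from camera to tool coordinates, whose origin is the TCP and whose axes are the flange's). Camera axes: x right, y down, z forward; pixel columns grow to the right and rows downward; lengths in m; the calibration is good to about 2 mm. The wrist camera is an equidistant fisheye: a pixel r from the principal point sees the ray r / f radians off the axis. A picture is of the moment at which its call begins: read the wrist's pose just before it.
- robot.close_job(): hands the job in; it is judged then, once.
Trained networks look in the newest picture that a camera, given by its name, has taken for a name from the list of things; names that differ only in an ending like _2 or _b are one class to them, and where a whole thing is asked for, a point or a joint stands for the part that bears it (a point fixed in the world has none). Each returns a list of dicts, best first, with "p" (0 to 1); they miss things now and then, are a little off and sometimes report something else, mostly with a low value. They report only what shows in the picture. A call takes as long as a camera call. They do not tell look-alikes from the thing itself.
- robot.cut_out(camera, name): "region" (384x512 bool, what is visible of it) and "box" ([centre column, centre row, width, height] in pixels, round what is visible of it).
The state is a dict: "time_s": time; "qpos": joint angles; "joint_vel": joint speeds; "joint_efforts": joint torques, N m; "tcp_pos": TCP position; "ee_rot": TCP orientation; "contact_force": force on the tool from outside, world axes, zero at the start; "moment": the same for the moment, N m; "opening": opening from 0.0 (shut) to 1.0 (fully open); "grip_force": force on a finger pad.
Only numpy, scipy, OpenCV 4.12 (cv2) and the standard library are available. Lean on these libraries where they do the work, as an engineer would, in place of code of your own. Each camera call takes 0.05 s, during which the arm holds its last target. There are 200 camera calls.

## Task

At the knife-sharpening table, take the stone whose T-shaped metal plate stands on three ball feet and put it on the bolted-down T-shaped base, facing the way its seats ask: nose ball in the cone, one rear ball in the groove and the other on the flat pad, all three fully home. Carry it down into its seats rather than dropping it, then let go. Leave the other mounted stone, on its rectangular wooden board, where it lies.

Things in the scene. Friction and masses are not known exactly. Their poses are not given: they have to be found in the camera images.
- carrier: Stone to move, about 0.6 kg: T-shaped aluminium plate (stem 50 wide, rear crossbar 112 wide; top at z 24 mm) on three slippery 20 mm steel balls: nose (x -70, y 0), rear (60, +-38). On it a wood riser 40 wide, then a blue-grey stone 140 (x) by 45 (y), z 44 to 66: grip its long sides. Origin: under stone centre, level with ball bottoms; x from nose to crossbar, z up; nose starts towards the robot.
- nose_ball (a point): Centre of the ball under the nose (the free end of the T's stem) of the stone to move: 70 mm from its origin along -x, 10 mm above the ball bottoms.
- base: Bolted T-shaped steel base, 10 mm plate. Seats: round cup with 90 degree cone (x -70, y 0), V groove aimed at it (60, +38), both 36 mm wide at the mouth, rims at z 36 mm; flat pad 38 wide (60, -38), top z 22 mm. Origin: on the table, mid-base; x from cone to crossbar, y to groove side. Stone is home with its origin 22 mm above this one, same axes; cone and groove centre balls a few mm off.
- plain_stone: The other mounted stone, to be left alone: the same riser and blue-grey whetstone, but on a rectangular wooden board 190 x 76 mm, 12 mm thick, with four short rubber pads and no balls. Origin: on the table under the middle of the board; x along the stone; stone top 66 mm above the table; about 0.6 kg, loose.
Things that resemble listed ones, but are neither listed nor needed, are in the scene too. Leave any red look-alike of the carrier alone. Of the things shaped like the base, the steel one is meant.

How it is judged:
By the outcome, as a careful person would: the job done as asked, in the order asked, and still so for the second after the job is handed in, with the robot touching nothing.
It also fails if it takes over 35 s, if anything falls off the work surface, if the arm or the gripper's body presses on something with over 40 N, if the wrist force passes 120 N, or if a joint passes its speed limit or range.

## Working session

There is one attempt and no reset: what is moved stays moved. The work goes in short steps, Python scripts to look and compute and a tool call to move; the robot and the scene stay as the last step left them, time stands still between calls to the robot, and variables do not carry over. Pictures are saved under pics/ and viewed, at most 10 in all, crops included, and the job is handed in when it is done.

Besides the shell and the picture viewer there is one more tool, called after ">>>" as name([rows], argument=value, ...), one row to a line, values as JSON. send_rows: Moves the arm, as the interface text tells. Its arguments: {"type":"object","properties":{"plan":{"type":"array"},"newtons":{"type":"number"}},"required":["plan"]}

```bash
mkdir -p pics; cat > h.py <<'E'
import numpy as np, cv2
from scipy.spatial.transform import Rotation as R
from plant import robot
def cam(s):
    return np.array(s["origin"]), s["orientation"]
def rotm(o):
    o=np.array(o); return o if o.shape==(3,3) else R.from_quat(o).as_matrix()
def cloud(s):
    K=np.array(s["intrinsics"]); z=s["range_z"]; v,u=np.mgrid[:384,:512]
    P=np.stack([(u-K[0,2])/K[0,0]*z,(v-K[1,2])/K[1,1]*z,z],-1)
    W=P@rotm(s["orientation"]).T+np.array(s["origin"]); W[z==0]=np.nan
    return W
E
python3 - <<'E'
from h import *
o=robot.observe(); print({k:np.round(v,3) for k,v in o.items()}, robot.hold_point_z)
for n in("top","side"):
    s=robot.snapshot(n); print(n,s["origin"],np.round(s["orientation"],3)); cv2.imwrite(f"pics/{n}.png",s["pixels"])
    W=cloud(s); np.savez(n,W=W,im=s["pixels"])
    for t in("carrier","base","plain_stone"):
        for d in robot.cut_out(n,t):
            r=d["region"]; w=W[r]; print(n,t,round(float(d["p"]),2),np.round(d["box"]),np.round(np.nanmedian(w,0),3),"zmax",np.round(np.nanpercentile(w[:,2],98),3))
E
```

```text
{'time_s': np.float64(0.0), 'qpos': array([ 0.893,  0.313,  1.498,  0.   ,  1.331, -0.223]), 'joint_vel': array([-0.   , -0.   , -0.   ,  0.002,  0.   , -0.001]), 'joint_efforts': array([ 0.0000e+00, -4.0221e+01, -2.5227e+01,  6.9000e-02,  3.5000e-02,
       -0.0000e+00]), 'tcp_pos': array([0.23 , 0.471, 0.214]), 'ee_rot': array([ 0.225,  0.974, -0.001, -0.   ]), 'contact_force': array([-0.005,  0.309, -0.608]), 'moment': array([-0.026, -0.049,  0.05 ]), 'grip_force': np.float64(0.0), 'opening': np.float64(0.999)} 0.0187
top [ 0.14841061 -0.05410145  1.20853195] [-0.691  0.714 -0.077  0.077]
top carrier 0.88 [381. 172.  58.  40.] [ 0.478 -0.436  0.063] zmax 0.07
top carrier 0.74 [318. 164.  37.  46.] [ 0.507 -0.275  0.064] zmax 0.071
top base 0.85 [146. 170.  46.  58.] [0.535 0.285 0.013] zmax 0.038
top plain_stone 0.97 [239. 147.  29.  56.] [ 0.559 -0.008  0.051] zmax 0.07
side [ 0.29483514 -0.95440102  0.89624104] [ 0.917 -0.041  0.025 -0.395]
side carrier 0.78 [312. 257.  70.  36.] [ 0.507 -0.296  0.055] zmax 0.068
side carrier 0.76 [312. 327.  57.  79.] [ 0.482 -0.476  0.06 ] zmax 0.068
side base 0.8 [193. 134.  58.  29.] [0.213 0.302 0.012] zmax 0.036
side base 0.75 [284. 137.  61.  29.] [0.531 0.272 0.011] zmax 0.036
side plain_stone 0.92 [313. 189.  62.  29.] [ 0.568 -0.027  0.038] zmax 0.068
```

View pics/top.png

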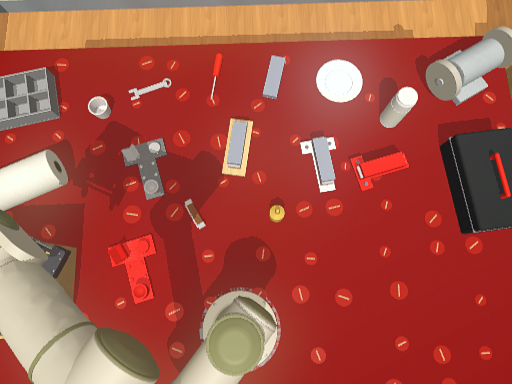

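View pics/side.png

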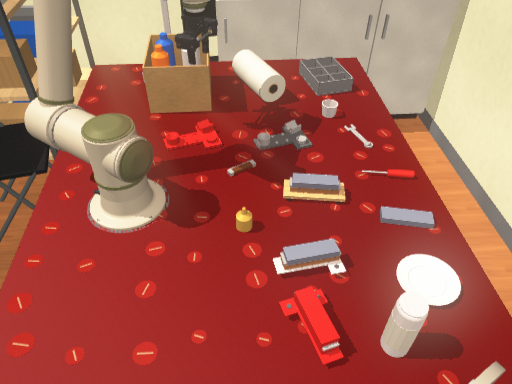

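Candidates in the top view are the carrier at (318,164), with grey-blue stone and bare aluminium T, and a red look-alike at (381,172). The plain stone on its wooden board is at (239,147). The steel base is at (146,170) and a red base-like thing at (133,265). The blue-grey stone on the silver T fits the carrier and the grey base is the steel one. I'll confirm in a crop and estimate poses.

```bash
python3 - <<'E'
from h import *
d=np.load("top.npz"); im=d["im"]; W=d["W"]
a=cv2.resize(im[125:210,285:415],None,fx=5.5,fy=5.5,interpolation=cv2.INTER_CUBIC)[:290]
b=cv2.resize(im[125:210,95:225],None,fx=5.5,fy=5.5,interpolation=cv2.INTER_CUBIC)
a=cv2.resize(im[130:195,290:420],None,fx=4,fy=4,interpolation=cv2.INTER_CUBIC);b=cv2.resize(im[130:205,85:215],None,fx=4,fy=4,interpolation=cv2.INTER_CUBIC)
cv2.imwrite("pics/crop.png",np.vstack([a,b]))
s=np.load("side.npz")["W"]
for n,w in(("top",W),("side",s)):
    m=(w[...,2]>.058)&(w[...,2]<.078)&(np.abs(w[...,0]-.5)<.12)&(np.abs(w[...,1]+.28)<.07)
    p=w[m]; print(n,"stone",len(p),np.median(p[:,2]),cv2.minAreaRect((p[:,:2]*1000).astype(np.float32)),p.mean(0))
    m=(w[...,2]>.018)&(w[...,2]<.06)&(np.abs(w[...,0]-.53)<.12)&(np.abs(w[...,1]-.28)<.09)
    k,l,st,c=cv2.connectedComponentsWithStats(m.astype(np.uint8))
    for i in range(1,k):
        p=w[l==i]
        if len(p)>8: print(n,"seat",len(p),np.round(p.mean(0),4),np.round(np.percentile(p[:,2],[5,50,95]),3),np.round(p.min(0),3),np.round(p.max(0),3),c[i])
E
```

```text
top stone 634 0.06653456611018105 ((507.7970275878906, -278.3177490234375), (140.76841735839844, 46.68080139160156), 7.858484268188477) [ 0.50615643 -0.27782247  0.06642478]
top seat 100 [0.5783 0.2665 0.0229] [0.019 0.023 0.026] [0.56  0.249 0.018] [0.595 0.284 0.028] [154.   147.72]
top seat 194 [0.558  0.3394 0.0289] [0.019 0.029 0.038] [0.53  0.311 0.018] [0.589 0.368 0.041] [130.96907216 153.7371134 ]
top seat 185 [0.443  0.2689 0.0325] [0.022 0.034 0.039] [0.421 0.247 0.019] [0.466 0.292 0.043] [151.40540541 187.08108108]
side stone 822 0.0651726193888264 ((508.29302978515625, -280.312255859375), (140.61277770996094, 50.43370056152344), 8.26183795928955) [ 0.50740169 -0.28297988  0.06499033]
side seat 124 [0.558  0.3357 0.0277] [0.019 0.028 0.036] [0.53  0.306 0.019] [0.589 0.362 0.039] [291.79032258 126.00806452]
side seat 131 [0.4444 0.2638 0.03  ] [0.02  0.032 0.037] [0.422 0.241 0.018] [0.466 0.294 0.039] [263.28244275 138.16793893]
side seat 55 [0.5794 0.2633 0.0217] [0.019 0.022 0.025] [0.562 0.246 0.018] [0.598 0.28  0.026] [300.69090909 138.47272727]
```

View pics/crop.png

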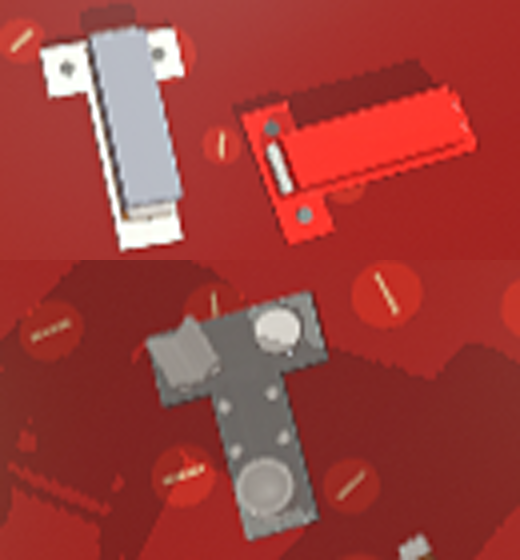

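The crop confirms the choice: a blue-grey stone on the silver T at (318,164), and a grey base with the groove on the left, the pad upper right and the cone nearest the robot. The carrier is at about (508,-279) with yaw 7.9°. The base is at about (511,285) with yaw 15.7°. I'll pass over the base for a closer look.

>>> send_rows([
  {"twist": [0, 0, 0.1], "translation": [30, -30, 8], "gripper": 1},
  {"twist": [0, 0, 0.1], "translation": [30, -30, 8], "gripper": 1},
  {"twist": [0, 0, 0.1], "translation": [30, -30, 8], "gripper": 1},
  {"twist": [0, 0, 0.1], "translation": [30, -30, 8], "gripper": 1},
  {"twist": [0, 0, 0.1], "translation": [30, -30, 8], "gripper": 1},
  {"twist": [0, 0, 0.092], "translation": [30, -30, 0], "gripper": 1},
  {"twist": [0, 0, 0], "translation": [0, 0, 0], "gripper": 1},
  {"twist": [0, 0, 0], "translation": [0, 0, 0], "gripper": 1},
])

```text
time_s: 1.2
tcp_pos: [0.4108, 0.2913, 0.254]
ee_rot: [-0.067, 0.998, 0.0, -0.0]
contact_force: [0.4, 0.7, 0.4]
opening: 0.994
grip_force: 0.0
```

```bash
cat >> h.py <<'E'
def wrist(name):
    o=robot.observe(); s=robot.snapshot("wrist"); K=np.array(s["intrinsics"]); z=s["range_z"]
    v,u=np.mgrid[:384,:512]; a=(u-K[0,2])/K[0,0]; b=(v-K[1,2])/K[1,1]; r=np.hypot(a,b)
    k=np.where(r>1e-6,np.tan(np.minimum(r,1.5))/np.maximum(r,1e-6),1)*z
    P=np.stack([a*k,b*k,z],-1); P[(z==0)|(r>1.4)]=np.nan
    T=np.array(s["T_tool_cam"]); P=P@T[:3,:3].T+T[:3,3]
    W=P@R.from_quat(o["ee_rot"]).as_matrix().T+o["tcp_pos"]
    cv2.imwrite(f"pics/{name}.png",s["pixels"]); np.savez(name,W=W,im=s["pixels"]); return o,W,s["pixels"]
E
python3 - <<'E'
from h import *
o,w,im=wrist("w1"); print(o["time_s"],o["tcp_pos"],R.from_quat(o["ee_rot"]).as_matrix().round(3))
z0=np.nanmedian(w[(np.abs(w[...,2])<.015)][:,2]); print("table",z0)
m=(w[...,2]>.018)&(w[...,2]<.06)&(np.abs(w[...,0]-.53)<.12)&(np.abs(w[...,1]-.28)<.09)
k,l,st,c=cv2.connectedComponentsWithStats(m.astype(np.uint8))
for i in range(1,k):
    p=w[l==i]
    if len(p)>20: print(len(p),np.round(p.mean(0),4),np.round((p.min(0)+p.max(0))/2,4),np.round(np.percentile(p[:,2],[5,50,95]),3),np.round(p.max(0)-p.min(0),3),c[i].round(), np.round(cv2.minAreaRect((p[:,:2]*1000).astype(np.float32))[0],1))
E
```

```text
1.2 [0.4107891  0.29130556 0.2539692 ] [[-0.991 -0.134 -0.   ]
 [-0.134  0.991  0.   ]
 [ 0.     0.    -1.   ]]
table -0.0016448342978211128
933 [0.4433 0.2702 0.0304] [0.4439 0.2701 0.0273] [0.021 0.032 0.035] [0.046 0.045 0.019] [234. 180.] [443.7 269.8]
348 [0.5502 0.3509 0.0273] [0.5525 0.3503 0.0267] [0.019 0.028 0.034] [0.049 0.039 0.017] [279. 254.] [552.8 351.3]
407 [0.5632 0.3305 0.027 ] [0.5639 0.3315 0.0267] [0.019 0.027 0.034] [0.047 0.041 0.017] [264. 260.] [564.7 331.9]
405 [0.5784 0.2682 0.0204] [0.5792 0.2683 0.0202] [0.019 0.021 0.022] [0.038 0.037 0.004] [223. 261.] [579.  268.2]
```

View pics/w1.png

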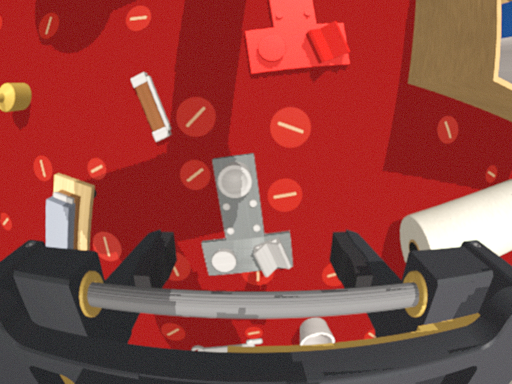

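>>> send_rows([
  {"twist": [0, 0, 0], "translation": [8, -47, 0], "gripper": 1},
  {"twist": [0, 0, 0], "translation": [8, -48, 0], "gripper": 1},
  {"twist": [0, 0, 0], "translation": [8, -48, 0], "gripper": 1},
  {"twist": [0, 0, 0], "translation": [8, -48, 0], "gripper": 1},
  {"twist": [0, 0, 0], "translation": [8, -48, 0], "gripper": 1},
  {"twist": [0, 0, 0], "translation": [8, -48, 0], "gripper": 1},
  {"twist": [0, 0, 0], "translation": [8, -48, 0], "gripper": 1},
  {"twist": [0, 0, 0], "translation": [8, -48, 0], "gripper": 1},
  {"twist": [0, 0, 0], "translation": [8, -48, -10], "gripper": 1},
  {"twist": [0, 0, 0], "translation": [8, -48, -20], "gripper": 1},
  {"twist": [0, 0, 0], "translation": [8, -47, -20], "gripper": 1},
  {"twist": [0, 0, 0], "translation": [8, -45, -20], "gripper": 1},
])

```text
time_s: 2.45
tcp_pos: [0.5067, -0.2758, 0.1852]
ee_rot: [-0.069, 0.998, -0.0, 0.0]
contact_force: [0.9, -0.5, 0.3]
opening: 0.999
grip_force: 0.0
```

>>> send_rows([
  {"twist": [0, 0, 0], "translation": [0, 0, 0], "gripper": 1},
  {"twist": [0, 0, 0], "translation": [0, 0, 0], "gripper": 1},
])

```text
time_s: 2.65
tcp_pos: [0.5062, -0.2744, 0.1853]
ee_rot: [-0.069, 0.998, 0.001, -0.0]
contact_force: [-0.0, -0.0, 0.5]
opening: 0.999
grip_force: 0.0
```

```bash
python3 - <<'E'
from h import *
o,w,im=wrist("w2"); M=R.from_quat(o["ee_rot"]).as_matrix();print(o["time_s"],o["tcp_pos"],"closing yaw",np.degrees(np.arctan2(M[1,1],M[0,1])),M[:,2])
m=(w[...,2]>.055)&(w[...,2]<.078)&(np.abs(w[...,0]-.5)<.12)&(np.abs(w[...,1]+.28)<.07)
k,l,st,c=cv2.connectedComponentsWithStats(m.astype(np.uint8)); i=1+st[1:,4].argmax()
p=w[l==i]; print(len(p),np.median(p[:,2]),cv2.minAreaRect((p[:,:2]*1000).astype(np.float32)),p.mean(0),st[i])
print("table",np.nanmedian(w[(np.abs(w[...,2])<.015)][:,2]))
E
```

```text
2.65 [ 0.50623565 -0.27441005  0.18526261] closing yaw 97.8613130224674 [-9.11018392e-04  1.20885250e-03 -9.99998854e-01]
5754 0.06404168502041657 ((507.95550537109375, -278.3928527832031), (138.35379028320312, 45.22776794433594), 7.767458915710449) [ 0.50382138 -0.27872777  0.0640278 ] [ 225  111   47  131 5754]
table -0.001787508729815826
```

View pics/w2.png

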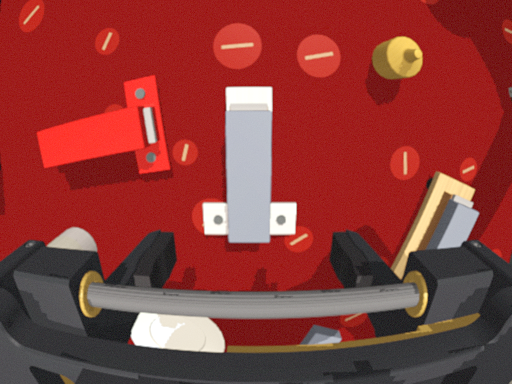

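The carrier sits squarely between the fingers, with the stone at (248,175). It measures (508,-278.5) mm, yaw 7.8°. The red look-alike is off to the left. I'll descend and grip.

>>> send_rows([
  {"twist": [0, 0, 0], "translation": [2, -4, -35], "gripper": 1},
  {"twist": [0, 0, 0], "translation": [0, 0, -38], "gripper": 1},
  {"twist": [0, 0, 0], "translation": [0, 0, -35], "gripper": 1},
  {"twist": [0, 0, 0], "translation": [0, 0, -25], "gripper": 1},
  {"twist": [0, 0, 0], "translation": [0, 0, -15], "gripper": 1},
  {"twist": [0, 0, 0], "translation": [0, 0, 0], "gripper": 1},
  {"twist": [0, 0, 0], "translation": [0, 0, 0], "gripper": 1},
])

```text
time_s: 3.4
tcp_pos: [0.5089, -0.2786, 0.0393]
ee_rot: [-0.069, 0.998, -0.001, 0.001]
contact_force: [-0.1, -0.1, 0.6]
opening: 0.998
grip_force: 0.0
```

>>> send_rows([
  {"twist": [0, 0, 0], "translation": [0, 0, 0], "gripper": 0.45},
  {"twist": [0, 0, 0], "translation": [0, 0, 0], "gripper": 0.45},
  {"twist": [0, 0, 0], "translation": [0, 0, 0], "gripper": 0.45},
  {"twist": [0, 0, 0], "translation": [0, 0, 0], "gripper": 0.45},
  {"twist": [0, 0, 0], "translation": [0, 0, 0], "gripper": 0.45},
  {"twist": [0, 0, 0], "translation": [0, 0, 0], "gripper": 0.45},
  {"twist": [0, 0, 0], "translation": [0, 0, 0], "gripper": 0.45},
  {"twist": [0, 0, 0], "translation": [0, 0, 0], "gripper": 0.45},
], newtons=50)

```text
time_s: 4.2
tcp_pos: [0.508, -0.2795, 0.0378]
ee_rot: [-0.069, 0.998, -0.0, 0.0]
contact_force: [-0.4, -0.2, 1.1]
opening: 0.494
grip_force: 50.0
```

>>> send_rows([
  {"twist": [0, 0, 0], "translation": [0, 0, 10], "gripper": 0.45},
  {"twist": [0, 0, 0], "translation": [0, 0, 25], "gripper": 0.45},
  {"twist": [0, 0, 0], "translation": [0, 0, 35], "gripper": 0.45},
  {"twist": [0, 0, 0], "translation": [0, 0, 35], "gripper": 0.45},
  {"twist": [0, 0, 0], "translation": [0, 0, 25], "gripper": 0.45},
  {"twist": [0, 0, 0], "translation": [0, 0, 0], "gripper": 0.45},
  {"twist": [0, 0, 0], "translation": [0, 0, 0], "gripper": 0.45},
])

```text
time_s: 4.9
tcp_pos: [0.5075, -0.279, 0.1667]
ee_rot: [-0.069, 0.998, 0.001, -0.001]
contact_force: [0.4, 0.8, -4.8]
opening: 0.494
grip_force: 50.0
```

```bash
cat >> h.py <<'E'
def stone(w,o,ctr):
    t=o["tcp_pos"]; M=R.from_quat(o["ee_rot"]).as_matrix()
    P=(w-t)@M   # tool coords
    m=(P[...,2]<-.02)&(P[...,2]>-.04)&(np.abs(P[...,0])<.11)&(np.abs(P[...,1])<.03)
    k,l,st,c=cv2.connectedComponentsWithStats(m.astype(np.uint8))
    for i in range(1,k):
        if st[i,4]>150:
            p=P[l==i]; A=np.c_[p[:,:2],np.ones(len(p))]; f=np.linalg.lstsq(A,p[:,2],rcond=None)[0]
            print("stone in tool",st[i,4],cv2.minAreaRect((p[:,:2]*1000).astype(np.float32)),"z",np.median(p[:,2]),"slopes",f.round(3),p.min(0).round(4),p.max(0).round(4))
E
python3 - <<'E'
from h import *
o,w,im=wrist("w3"); M=R.from_quat(o["ee_rot"]).as_matrix();print(o["time_s"],o["tcp_pos"],o["contact_force"],o["moment"],o["opening"])
print(M.round(4))
stone(w,o,None)
E
```

```text
4.9 [ 0.50751138 -0.27901978  0.16669621] [ 0.35982131  0.76988777 -4.81679195] [ 0.01745232  0.05195633 -0.00439817] 0.49439527390964844
[[-0.9906 -0.1368 -0.0012]
 [-0.1368  0.9906  0.0011]
 [ 0.0011  0.0013 -1.    ]]
stone in tool 15581 ((20.21320343017578, -0.029771804809570312), (59.93769073486328, 99.24565887451172), 89.85167694091797) z -0.026248027620615545 slopes [ 0.004  0.    -0.027] [-0.0295 -0.03   -0.04  ] [ 0.0698  0.03   -0.0215]
stone in tool 1428 ((-60.1948356628418, 0.7619857788085938), (21.604167938232422, 45.157649993896484), 1.1710597276687622) z -0.025854100239162164 slopes [-0.011 -0.001 -0.027] [-0.0711 -0.0219 -0.0276] [-0.049   0.0234 -0.0238]
```

View pics/w3.png

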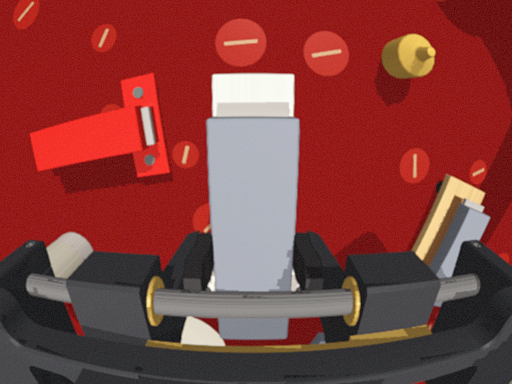

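The stone is held level: its near end is at (253,118), centred within 1 mm in the tool. I'll carry it over, turning +0.135 rad, and stop 95 mm short to check the base beside it.

>>> send_rows([
  {"twist": [0, 0, 0], "translation": [0, 20, 0], "gripper": 0.45},
  {"twist": [0, 0, 0.015], "translation": [0, 45, 0], "gripper": 0.45},
  {"twist": [0, 0, 0.015], "translation": [0, 48, 0], "gripper": 0.45},
  {"twist": [0, 0, 0.015], "translation": [0, 48, 0], "gripper": 0.45},
  {"twist": [0, 0, 0.015], "translation": [0, 48, 0], "gripper": 0.45},
  {"twist": [0, 0, 0.015], "translation": [0, 48, 0], "gripper": 0.45},
  {"twist": [0, 0, 0.015], "translation": [0, 48, 0], "gripper": 0.45},
  {"twist": [0, 0, 0.015], "translation": [0, 48, 0], "gripper": 0.45},
  {"twist": [0, 0, 0.015], "translation": [0, 48, 0], "gripper": 0.45},
  {"twist": [0, 0, 0.015], "translation": [0, 40, 0], "gripper": 0.45},
  {"twist": [0, 0, 0], "translation": [0, 20, 0], "gripper": 0.45},
  {"twist": [0, 0, 0], "translation": [0, 8, 0], "gripper": 0.45},
])

```text
time_s: 6.15
tcp_pos: [0.5068, 0.1912, 0.1659]
ee_rot: [-0.137, 0.991, 0.0, -0.002]
contact_force: [-0.0, -1.3, -4.8]
opening: 0.49
grip_force: 50.0
```

>>> send_rows([
  {"twist": [0, 0, 0], "translation": [0, 0, 0], "gripper": 0.45},
  {"twist": [0, 0, 0], "translation": [0, 0, 0], "gripper": 0.45},
  {"twist": [0, 0, 0], "translation": [0, 0, 0], "gripper": 0.45},
])

```text
time_s: 6.45
tcp_pos: [0.5081, 0.1883, 0.1675]
ee_rot: [-0.135, 0.991, -0.0, -0.0]
contact_force: [0.1, -0.3, -4.7]
opening: 0.491
grip_force: 50.0
```

```bash
python3 - <<'E'
from h import *
o,w,im=wrist("w4"); M=R.from_quat(o["ee_rot"]).as_matrix();print(o["time_s"],o["tcp_pos"],np.degrees(np.arctan2(M[1,1],M[0,1])),M[:,2].round(4),o["opening"])
m=(w[...,2]>.017)&(w[...,2]<.06)&(np.abs(w[...,0]-.53)<.12)&(np.abs(w[...,1]-.29)<.08)
k,l,st,c=cv2.connectedComponentsWithStats(m.astype(np.uint8))
for i in range(1,k):
    p=w[l==i]
    if len(p)>60: print(len(p),np.round(p.mean(0),4),np.round(np.percentile(p[:,2],[5,50,95]),3),np.round(p.max(0)-p.min(0),3),c[i].round(), np.round(cv2.minAreaRect((p[:,:2]*1000).astype(np.float32))[0],1))
E
```

```text
6.45 [0.50807951 0.18834761 0.1674932 ] 105.50504478036254 [-6.e-04 -3.e-04 -1.e+00] 0.4908860351937051
1518 [0.4436 0.2694 0.0301] [0.021 0.032 0.035] [0.046 0.046 0.019] [342. 139.] [443.5 270.4]
911 [0.5516 0.3378 0.0259] [0.018 0.026 0.034] [0.052 0.056 0.018] [361. 240.] [555.7 339.1]
```

View pics/w4.png

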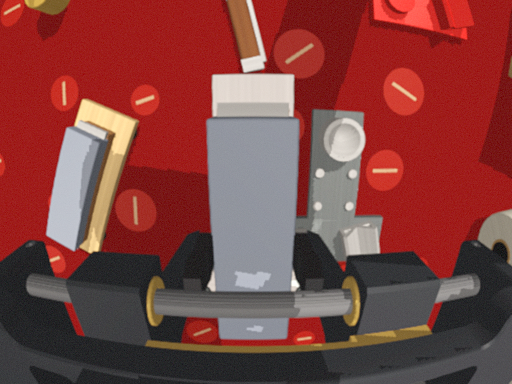

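The base shows right of the held stone, with the cone at (342,139) giving (443.5,270) mm, which agrees with the earlier look. I'll go above the seats.

>>> send_rows([
  {"twist": [0, 0, 0], "translation": [0, 15, 0], "gripper": 0.45},
  {"twist": [0, 0, 0], "translation": [1, 35, 0], "gripper": 0.45},
  {"twist": [0, 0, 0], "translation": [1, 35, 0], "gripper": 0.45},
  {"twist": [0, 0, 0], "translation": [0, 15, 0], "gripper": 0.45},
  {"twist": [0, 0, 0], "translation": [0, 0, -20], "gripper": 0.45},
  {"twist": [0, 0, 0], "translation": [0, 0, -25], "gripper": 0.45},
  {"twist": [0, 0, 0], "translation": [0, 0, -20], "gripper": 0.45},
  {"twist": [0, 0, 0], "translation": [0, 0, -10], "gripper": 0.45},
  {"twist": [0, 0, 0], "translation": [0, 0, 0], "gripper": 0.45},
  {"twist": [0, 0, 0], "translation": [0, 0, 0], "gripper": 0.45},
  {"twist": [0, 0, 0], "translation": [0, 0, 0], "gripper": 0.45},
])

```text
time_s: 7.6
tcp_pos: [0.5106, 0.2897, 0.094]
ee_rot: [-0.136, 0.991, 0.0, 0.001]
contact_force: [0.4, -0.6, -6.1]
opening: 0.493
grip_force: 50.0
```

```bash
python3 - <<'E'
from h import *
o=robot.observe();M=R.from_quat(o["ee_rot"]).as_matrix();print(o["time_s"],o["tcp_pos"],np.degrees(np.arctan2(M[1,1],M[0,1])),M[:,2].round(4),o["contact_force"])
s=robot.snapshot("side"); a=cv2.resize(s["pixels"][70:170,220:350],None,fx=5,fy=5,interpolation=cv2.INTER_CUBIC); cv2.imwrite("pics/s5.png",a)
E
```

```text
7.6 [0.51062054 0.28973414 0.09401636] 105.59004301193063 [ 2.e-03  7.e-04 -1.e+00] [ 0.44897779 -0.60348317 -6.10439674]
```

View pics/s5.png

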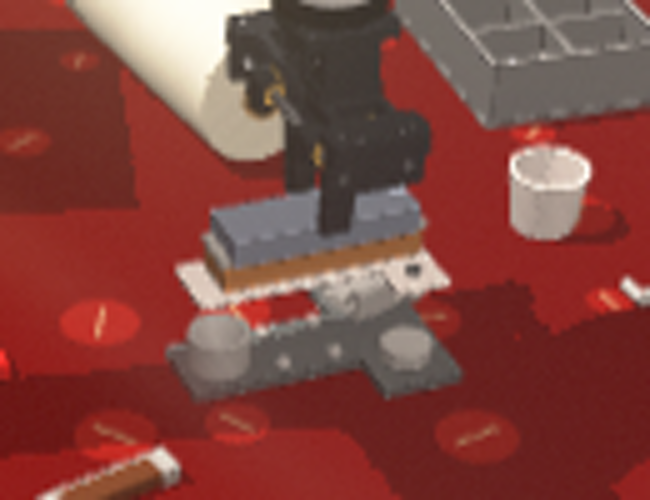

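The nose is above the cup at (220,345) and the crossbar above the groove and pad, as it should be. I'll lower gently.

>>> send_rows([
  {"twist": [0, 0, 0], "translation": [0, -1.5, -8], "gripper": 0.45},
  {"twist": [0, 0, 0], "translation": [0, 0, -7], "gripper": 0.45},
  {"twist": [0, 0, 0], "translation": [0, 0, -5], "gripper": 0.45},
  {"twist": [0, 0, 0], "translation": [0, 0, -4], "gripper": 0.45},
  {"twist": [0, 0, 0], "translation": [0, 0, -3], "gripper": 0.45},
  {"twist": [0, 0, 0], "translation": [0, 0, -2], "gripper": 0.45},
  {"twist": [0, 0, 0], "translation": [0, 0, 0], "gripper": 0.45},
  {"twist": [0, 0, 0], "translation": [0, 0, 0], "gripper": 0.45},
])

```text
time_s: 8.45
tcp_pos: [0.5101, 0.2881, 0.0639]
ee_rot: [-0.136, 0.991, 0.0, 0.0]
contact_force: [0.8, 0.5, -4.5]
opening: 0.491
grip_force: 50.0
```

>>> send_rows([
  {"twist": [0, 0, 0], "translation": [0, 0, -1], "gripper": 0.45},
  {"twist": [0, 0, 0], "translation": [0, 0, -1], "gripper": 0.45},
  {"twist": [0, 0, 0], "translation": [0, 0, 0], "gripper": 0.45},
  {"twist": [0, 0, 0], "translation": [0, 0, 0], "gripper": 0.45},
])

```text
time_s: 8.85
tcp_pos: [0.51, 0.2881, 0.0618]
ee_rot: [-0.136, 0.991, -0.0, -0.0]
contact_force: [0.2, -0.2, -4.8]
opening: 0.493
grip_force: 50.0
```

```bash
python3 - <<'E'
from h import *
o=robot.observe();print(o["tcp_pos"],o["contact_force"],o["moment"])
E
```

```text
[0.50996408 0.28806847 0.06177441] [ 0.2452167  -0.16677112 -4.81658411] [0.09034266 0.08366202 0.01108921]
```

>>> send_rows([
  {"twist": [0, 0, 0], "translation": [0, 0, -1], "gripper": 0.45},
  {"twist": [0, 0, 0], "translation": [0, 0, 0], "gripper": 0.45},
  {"twist": [0, 0, 0], "translation": [0, 0, 0], "gripper": 0.45},
])

```text
time_s: 9.15
tcp_pos: [0.5101, 0.2881, 0.0609]
ee_rot: [-0.136, 0.991, 0.0, 0.0]
contact_force: [-0.3, 0.1, -4.8]
opening: 0.495
grip_force: 50.0
```

>>> send_rows([
  {"twist": [0, 0, 0], "translation": [0, 0, -1], "gripper": 0.45},
  {"twist": [0, 0, 0], "translation": [0, 0, 0], "gripper": 0.45},
  {"twist": [0, 0, 0], "translation": [0, 0, 0], "gripper": 0.45},
])

```text
time_s: 9.45
tcp_pos: [0.5105, 0.2882, 0.0603]
ee_rot: [-0.136, 0.991, 0.0, 0.001]
contact_force: [0.9, 0.8, -0.4]
opening: 0.489
grip_force: 50.0
```

Contact at about the expected height. I'll press lightly, then ease the grip so the stone settles.

>>> send_rows([
  {"twist": [0, 0, 0], "translation": [0, 0, -0.7], "gripper": 0.45},
  {"twist": [0, 0, 0], "translation": [0, 0, 0], "gripper": 0.45},
  {"twist": [0, 0, 0], "translation": [0, 0, 0], "gripper": 0.45},
], newtons=10)

```text
time_s: 9.75
tcp_pos: [0.5105, 0.2884, 0.06]
ee_rot: [-0.136, 0.991, 0.0, 0.001]
contact_force: [0.1, 0.7, 5.2]
opening: 0.505
grip_force: 10.0
```

```bash
python3 - <<'E'
from h import *
o,w,im=wrist("w6");M=R.from_quat(o["ee_rot"]).as_matrix();print(o["tcp_pos"],o["contact_force"],o["moment"],M[:,2].round(4))
stone(w,o,None)
E
```

```text
[0.51054916 0.28838818 0.05997108] [0.12307301 0.7471653  5.15858296] [ 0.25777994 -0.05759727  0.14894452] [ 1.9e-03  6.0e-04 -1.0e+00]
stone in tool 15581 ((20.128326416015625, -0.018712997436523438), (59.95827102661133, 98.98485565185547), 89.89093017578125) z -0.026218806389801712 slopes [ 0.007  0.002 -0.027] [-0.0294 -0.03   -0.0399] [ 0.0696  0.03   -0.0201]
stone in tool 1450 ((-60.479766845703125, -0.078887939453125), (21.404512405395508, 45.41172790527344), 0.12757088243961334) z -0.02608954437907737 slopes [-0.01   0.001 -0.027] [-0.0712 -0.0228 -0.028 ] [-0.0497  0.0226 -0.0238]
```

>>> send_rows([
  {"twist": [0, 0, 0], "translation": [0, 0, 0], "gripper": 0.55},
  {"twist": [0, 0, 0], "translation": [0, 0, 0], "gripper": 0.6},
  {"twist": [0, 0, 0], "translation": [0, 0, 0], "gripper": 1},
  {"twist": [0, 0, 0], "translation": [0, 0, 0], "gripper": 1},
  {"twist": [0, 0, 0], "translation": [0, 0, 0], "gripper": 1},
  {"twist": [0, 0, 0], "translation": [0, 0, 0], "gripper": 1},
], newtons=10)

```text
time_s: 10.4
tcp_pos: [0.5099, 0.288, 0.059]
ee_rot: [-0.136, 0.991, -0.0, -0.0]
contact_force: [-0.3, -0.6, -0.8]
opening: 0.942
grip_force: 0.0
```

>>> send_rows([
  {"twist": [0, 0, 0], "translation": [0, 0, 10], "gripper": 1},
  {"twist": [0, 0, 0], "translation": [0, 0, 20], "gripper": 1},
  {"twist": [0, 0, 0], "translation": [0, 0, 30], "gripper": 1},
  {"twist": [0, 0, 0], "translation": [0, 0, 40], "gripper": 1},
  {"twist": [0, 0, 0], "translation": [0, 0, 30], "gripper": 1},
  {"twist": [0, 0, 0], "translation": [0, 0, 0], "gripper": 1},
  {"twist": [0, 0, 0], "translation": [0, 0, 0], "gripper": 1},
  {"twist": [0, 0, 0], "translation": [0, 0, 0], "gripper": 1},
])

```text
time_s: 11.2
tcp_pos: [0.5095, 0.2879, 0.1881]
ee_rot: [-0.136, 0.991, -0.0, -0.001]
contact_force: [0.3, 0.3, -0.1]
opening: 1.001
grip_force: 0.0
```

```bash
python3 - <<'E'
from h import *
o,w,im=wrist("w7"); print(o["time_s"],o["tcp_pos"],o["opening"])
m=(w[...,2]>.078)&(w[...,2]<.1)&(np.abs(w[...,0]-.51)<.12)&(np.abs(w[...,1]-.29)<.07)
k,l,st,c=cv2.connectedComponentsWithStats(m.astype(np.uint8)); i=1+st[1:,4].argmax()
p=w[l==i]; print(len(p),np.median(p[:,2]),cv2.minAreaRect((p[:,:2]*1000).astype(np.float32)))
q=cv2.erode((l==i).astype(np.uint8),np.ones((7,7)))>0; q=w[q]
print("tilt",np.linalg.lstsq(np.c_[q[:,:2],np.ones(len(q))],q[:,2],rcond=None)[0])
s=robot.snapshot("side"); a=cv2.resize(s["pixels"][90:165,230:340],None,fx=7,fy=7,interpolation=cv2.INTER_CUBIC); cv2.imwrite("pics/s7.png",a)
E
```

```text
11.2 [0.50946436 0.28788707 0.18808913] 1.0008394574585364
6505 0.08616805337777601 ((510.9534606933594, 288.73321533203125), (139.3235321044922, 45.383689880371094), 15.092632293701172)
tilt [ 0.00090654 -0.00154673  0.08617043]
```

View pics/s7.png

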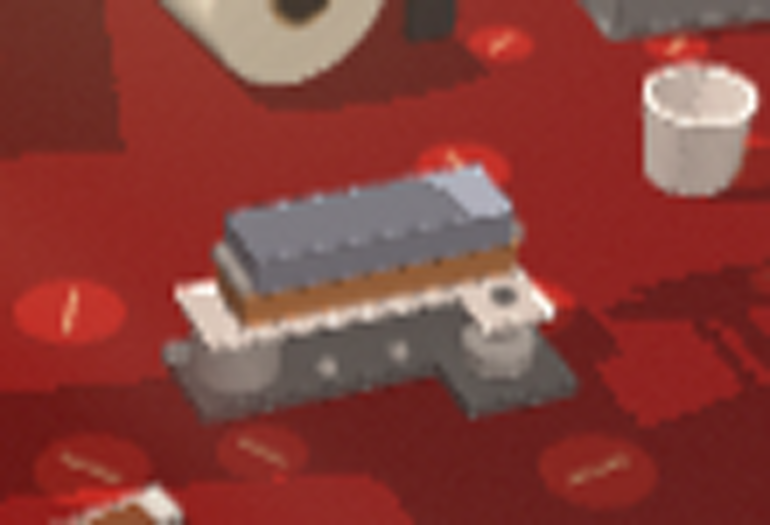

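The stone rests on the cup at (235,360) and the pad at (500,345). Its top is at 88 mm once the camera's −1.8 mm offset is corrected (22+66 expected), it is level to about 0.1°, and its pose matches the base. I'll hand it in.

```bash
python3 -c "
from plant import robot
print(robot.close_job())"
```

```text
the job is handed in; nothing more can be done
None
```

The T-plate stone is seated on the steel base and released: its top measures 88 mm as expected, level to about 0.1°. It was lowered in until contact, the plain stone and red look-alikes were left alone, and the job was handed in at about 11 s.

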